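# Stand a slumped hard drive back up in its bay

## Robot

A 6-joint arm with a two-finger parallel gripper is mounted at the origin on the work surface. World frame = base frame: x ahead of the robot, y to its left, z up, the work surface at z = 0. Lengths are in m, angles in rad, forces in N, time in s.
With the tool pointing down it reaches from about 0.425 to 0.95 m from the base axis. Payload 3.5 kg.
Tool frame: the origin (TCP) lies between the finger pads; the fingertips stand 19 mm ahead of it and the grasp point (between the pads) is the TCP; z points along the fingers, y is the line along which they close (so a half turn about z gives the same grasp; the last joint's range is limited). The gripper opens to 85 mm and grips with 20 to 120 N. Pads are 22 mm wide; open, the fingers measure 114 mm over their backs; the gripper's body (76 mm by 85 mm) begins 54 mm behind the grasp point. The pads swing forward as they close: fully open they stand 13 mm farther back than shut.
Start: joints at [1.194, 0.286, 1.577, -0, 1.279, -0.15], TCP at [0.152, 0.658, 0.25] pointing down, gripper open.
Joint ranges: [-2.77, 2.77], [-0.9, 2.22], [0.21, 2.48], [-1.53, 4.67], [0.24, 2.81], [-2.84, 2.84]. Speed limits (rad/s): [2.79, 2.79, 3.14, 3.14, 3.14, 3.14].

## Interface

Orientations are given as a unit quaternion [x, y, z, w].
In Python, from plant import monitor, eyes, ctrl gives the robot as it stands.
- The arm moves only by the shell command python3 -m handwheel 'ROWS' [FORCE]. ROWS is JSON, a list of rows, each a list of 7 numbers: the shift along the tool's x, y, z in units of 40 cm (1.0 is 40 cm), then the turn, a rotation vector about the tool's x, y, z in units of pi rad (1.0 is pi rad), then the opening, from -1 (shut) to 1 (fully open). A call has 1 to 12 rows; each row is the pose to reach, as a shift and turn from the pose commanded when the call began, along the tool's axes at that moment, turning the shorter way round; what a row does not reach only later rows make up. A row lasts 1/8 s, in which the tool goes at most 62.5 mm and 10.7 degrees, less where a joint would pass 70% of its speed; a pose out of reach is approached as far as the arm can. A call with a number of a shift or a turn outside -1 to 1 is refused whole. A call with a gripper value outside its range is refused whole. The fingers move at their own pace and stop on an object; FORCE is the grip in N (left out, the last holds). Time passes only in rows, so rows that repeat a pose let the fingers close. It gives the time, the measured TCP pose, the force, the opening and the grip force at its end, in the units of the state.
- monitor.get_state(): the state, without advancing time (a new reading comes with each control period).
- eyes.read_camera(name): name is "scene" or "top"; returns the picture (480x640x3 uint8, red, green, blue); there is no depth.
- eyes.camera_params(name): a dict with "K" (3x3 intrinsics, pixels), "k1" (the pictures are not rectified: a ray, as slopes to the right and down, at radius r is drawn at 1 + k1 r^2 times it, then the intrinsics apply), "R" (3x3) and "t" (3): a world point X has camera coordinates R X + t. Camera axes: x right, y down, z forward; pixel columns grow to the right and rows downward; lengths in m; the calibration is good to about 2 mm. A picture is of the moment at which its call begins. camera_params takes no time and is no camera call.
- ctrl.sign_off(): hands the job in; it is judged then, once.
The state is a dict: "time": time; "qpos": joint angles; "dq": joint speeds; "joint_efforts": joint torques, N m; "eef_pos": TCP position; "tcp_rot": TCP orientation; "contact_force": force on the tool from outside, world axes, zero at the start; "wrist_torque": the same for the moment, N m; "opening": opening from 0.0 (shut) to 1.0 (fully open); "finger_force": force on a finger pad.
Only numpy, scipy, OpenCV 4.12 (cv2) and the standard library are available. Lean on these libraries where they do the work, as an engineer would, in place of code of your own. Each camera call takes 0.05 s, during which the arm holds its last target. There are 200 camera calls.

## Task

The hard drive in the orange sleeve has slumped over against the divider of its bay. Push it back up with the fingertips so that it stands upright on its long edge by itself, and push it home along its bay, square, until its end meets the rack's back wall like the other drives. Only push, gently: do not pinch or lift it, knock it about or press it hard against the wall, and leave the two other drives, the clear parts box and the tweezer set as they are.

Things in the scene. Friction and masses are not known exactly. Their poses are not given: they have to be found in the camera images.
- rack: Fixed bench rack: dark powder-coated steel frame, 236 x 364 mm, carrying a smoked acrylic tier with four bays side by side. Origin: centre of its footprint on the table; x points to the back wall (away from the robot), y to the left as seen from the robot, z up. The tier floor is 80 mm above the origin. Its place and yaw vary
- bays (a point): Tier floor, middle of the rack (rack 0, 0, 80 mm). The bays run along rack x, 78 mm clear each, open above and in front (-x). Five acrylic dividers, 5 mm thick, 55 mm high above the tier floor, from x = -105 to 105 mm, stand at y = -166, -83, 0, 83, 166 mm (the outer two are the side walls, with 8 mm studs on top)
- back_wall (a point): Point on the inner face of the rack's back wall (rack x = 105 mm) at tier floor height, middle of the rack's width. The back wall is 55 mm high; frame parallel to the rack's. Sliding the upright drive along its bay to it takes 2.5 to 6 N, more for an instant as the fingers meet it
- drive: The slumped drive: matte black 3.5-inch hard drive in an orange sleeve, a rigid block 150 (x) x 32 (y) x 106 (z) mm, 0.5 to 0.85 kg, friction about 0.5 to 0.66. Origin: centre of its 150 x 32 mm underside; z to its top; x along the bay to the back wall. It starts in one of the two middle bays, leaning about 36 degrees to rack -y, parallel to the bay, 20 to 50 mm short of the back wall
- foot_edge (a point): Middle of the slumped drive's lower -y long edge (drive frame 0, -16, 0 mm). It rests on the tier floor, at first 40 mm from the divider on its -y side; the drive turns about it when pushed towards rack +y high up, and within some 16 degrees of upright falls upright by itself, about 6 mm clear of the divider on its +y side
- top_edge (a point): Middle of the slumped drive's upper -y long edge (drive frame 0, -16, 106 mm). At first about 86 mm above the tier floor, overhanging the next bay (-y) by about 20 mm past the divider on whose upper edge the drive's face rests; it rises to 106 mm as the drive comes upright
- drive_grey: Same drive in a grey sleeve, standing upright and home in the rack's +y end bay (leave alone). Origin: centre of its underside, axes as the slumped drive's
- drive_blue: Same drive in a dark blue sleeve, standing upright beside the grey one (leave alone). Origin: centre of its underside
- parts_box: Closed clear plastic parts box 80 x 44 x 28 mm, 0.12 kg, on the floor of the other middle bay (leave alone). Origin: centre of its underside
- tweezer_set: Three stainless tweezers on a black holder 150 x 56 x 12 mm, on the floor of the rack's -y end bay (leave alone). Origin: centre of its underside
There are look-alikes about, which are no part of the job. There is more than one size of the drive; the one meant has the size given above.

How it is judged:
By the outcome, as a careful person would: the job done as asked, in the order asked, and still so for the second after the job is handed in, with the robot touching nothing.
It also fails if it takes over 42 s, if anything falls off the work surface, if the arm or the gripper's body presses on something with over 40 N, if the wrist force passes 120 N, or if a joint passes its speed limit or range.

## Working session

There is one attempt and no reset: what is moved stays moved. The work goes in short steps, Python scripts to look and compute and a shell command to move; the robot and the scene stay as the last step left them, time stands still between calls to the robot, and variables do not carry over. Pictures are saved under pics/ and viewed, at most 10 in all, crops included, and the job is handed in when it is done.

```bash
ls; mkdir -p pics
python3 - <<'E'
from plant import monitor, eyes
import cv2
for n in("scene","top"):
    cv2.imwrite(f"pics/{n}0.png",eyes.read_camera(n)[:,:,::-1])
    p=eyes.camera_params(n);print(n,p)
print(monitor.get_state())
E
```

```text
pics
scene {'K': array([[499.21838717,   0.        , 317.72853051],
       [  0.        , 499.21838717, 243.80476874],
       [  0.        ,   0.        ,   1.        ]]), 'k1': -0.07953969565529209, 'R': array([[ 0.81936641,  0.57325187,  0.00458108],
       [ 0.50023629, -0.71105421, -0.49413112],
       [-0.28000419,  0.40716607, -0.86937532]]), 't': array([-0.53051359, -0.21235099,  1.07222024])}
top {'K': array([[455.06860816,   0.        , 317.43747939],
       [  0.        , 455.06860816, 243.69235141],
       [  0.        ,   0.        ,   1.        ]]), 'k1': -0.05152201332832792, 'R': array([[-0.0140378 , -0.99968291,  0.020905  ],
       [-0.98846074,  0.01072052, -0.15109744],
       [ 0.15082541, -0.02278485, -0.9882978 ]]), 't': array([0.0770485 , 0.61066472, 0.79968781])}
{'time': 0.1, 'qpos': array([ 1.19396514e+00,  2.87095923e-01,  1.57804321e+00,  2.91495470e-06,
        1.27861809e+00, -1.50015531e-01]), 'dq': array([-0.00217406,  0.00092593, -0.00336653,  0.00108977, -0.00036711,
        0.000693  ]), 'joint_efforts': array([-3.46223324e-04, -4.07294011e+01, -2.93699867e+01, -1.95802922e-04,
        3.43518135e-03,  6.27875522e-06]), 'eef_pos': array([0.15156269, 0.65718712, 0.24906607]), 'tcp_rot': array([ 1.13165241e-01,  9.93575592e-01, -1.04459074e-03, -2.83161321e-04]), 'contact_force': array([-0.32917728, -0.51877912, -0.05430154]), 'wrist_torque': array([0.00051267, 0.0593337 , 0.01752833]), 'finger_force': 0.0, 'opening': 1.0016741519873644}
```

View pics/scene0.png

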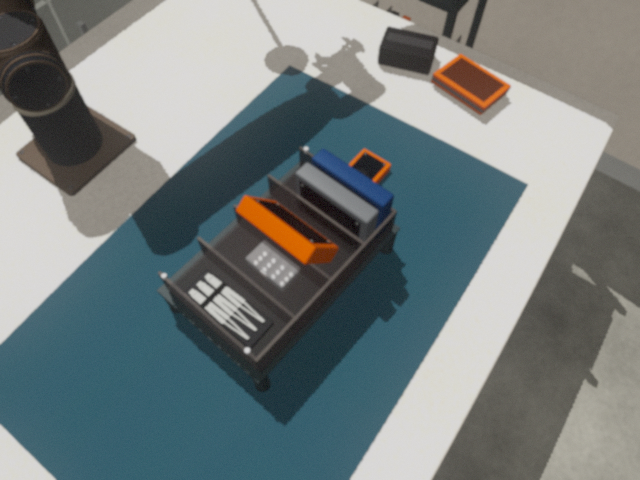

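View pics/top0.png

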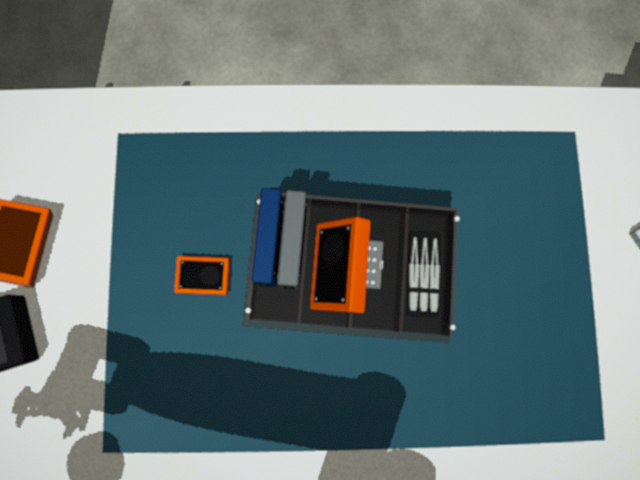

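The top view shows the rack with white studs at (258,201), (457,218), (248,310) and (452,327). The slumped drive is at (340,265), leaning to the right (-y) in the left-middle bay. The parts box is at (374,265), the tweezers at (424,272), and grey and blue are at the left.

```bash
cat > h.py <<'E'
import numpy as np, cv2
from plant import monitor, eyes
def ray(n,uv):
    p=eyes.camera_params(n);d=np.array([p["k1"],0,0,0,0.])
    xy=cv2.undistortPoints(np.array([[uv]],float),p["K"],d)[0,0]
    return -p["R"].T@p["t"], p["R"].T@np.array([*xy,1])
def onz(n,uv,z):
    c,d=ray(n,uv);return c+d*(z-c[2])/d[2]
def tri(a,b):
    (c1,d1),(c2,d2)=ray("top",a),ray("scene",b)
    s=np.linalg.lstsq(np.c_[d1,-d2],c2-c1,rcond=None)[0];p,q=c1+d1*s[0],c2+d2*s[1]
    return (p+q)/2,np.linalg.norm(p-q)
def blob(im,u,v,r=5,th=None):
    g=im[v-r:v+r+1,u-r:u+r+1].min(2).astype(float);g=np.clip(g-(g.max()+np.median(g))/2,0,None)
    y,x=np.mgrid[v-r:v+r+1,u-r:u+r+1];return (x*g).sum()/g.sum(),(y*g).sum()/g.sum()
E
python3 - <<'E'
from h import *
t=cv2.imread("pics/top0.png");s=cv2.imread("pics/scene0.png")
T=[blob(t,*p) for p in((258,201),(457,218),(248,310),(452,327))]
S=[blob(s,*p) for p in((305,149),(163,275),(248,350))]
print(T,S)
for a,b in((2,0),(3,1),(1,2)):print(tri(T[a],S[b]))
P=np.array([onz("top",p,.139) for p in T]);print(P, P.mean(0))
for i,j in((0,1),(2,3),(2,0),(3,1)):
  d=P[j]-P[i];print(np.linalg.norm(d),np.degrees(np.arctan2(d[1],d[0])))
for n,im,(x0,y0,x1,y1) in(("top",t,(300,205,380,325)),("scene",s,(230,190,340,270))):
  hsv=cv2.cvtColor(im,cv2.COLOR_BGR2HSV);m=cv2.inRange(hsv,(3,150,90),(18,255,255))
  k=np.zeros_like(m);k[y0:y1,x0:x1]=m[y0:y1,x0:x1]
  c=max(cv2.findContours(k,0,2)[0],key=cv2.contourArea)
  print(n,cv2.approxPolyDP(cv2.convexHull(c),2,True)[:,0].tolist())
  cv2.imwrite(f"pics/{n}_c.png",cv2.resize(im[y0-10:y1+10,x0-20:x1+20],None,fx=4,fy=4,interpolation=2))
E
```

```text
[(np.float64(257.94577205882354), np.float64(201.1378676470588)), (np.float64(456.6159346271706), np.float64(218.2829417773238)), (np.float64(247.5904230590423), np.float64(310.03951650395163)), (np.float64(452.4718026183283), np.float64(326.9466263846929))] [(np.float64(305.56779661016947), np.float64(148.1271186440678)), (np.float64(163.30261348005502), np.float64(275.0729023383769)), (np.float64(246.67948717948718), np.float64(349.79945054945057))]
(array([0.49044809, 0.18519571, 0.14438746]), np.float64(0.000435308217221102))
(array([ 0.45834706, -0.14411805,  0.14459105]), np.float64(0.00012689936733850692))
(array([ 0.63700016, -0.16161374,  0.14412253]), np.float64(3.448539684514519e-05))
[[ 0.67034188  0.17002708  0.139     ]
 [ 0.63805113 -0.16336645  0.139     ]
 [ 0.4903354   0.1857493   0.139     ]
 [ 0.4581074  -0.14593461  0.139     ]] [0.56420895 0.01161883 0.139     ]
0.33495363805277306 -95.53211289035593
0.3332459468476939 -95.54971115398756
0.18069178455040524 -4.99169061504439
0.18078610268788467 -5.53319694476048
top [[369, 219], [364, 311], [358, 313], [311, 309], [316, 225], [356, 216]]
scene [[236, 208], [244, 196], [274, 200], [335, 244], [337, 249], [329, 261], [304, 264], [238, 214]]
```

View pics/top_c.png

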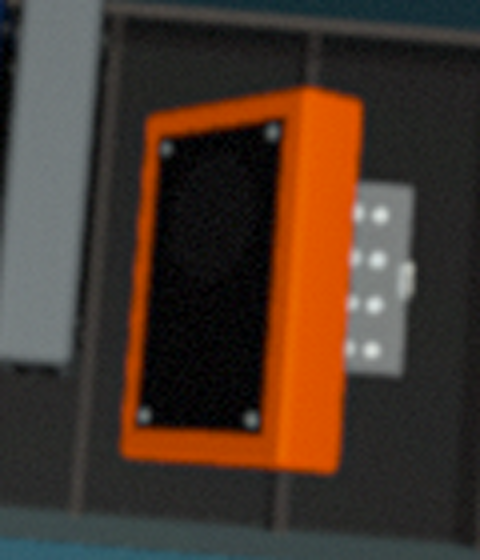

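```bash
cat >> h.py <<'E'
YAW=np.radians(-5.45);C=np.array([.5637,.0118,.003])
Rr=np.array([[np.cos(YAW),-np.sin(YAW),0],[np.sin(YAW),np.cos(YAW),0],[0,0,1]])
w2r=lambda p:Rr.T@(np.asarray(p)-C)
r2w=lambda p:Rr@np.asarray(p)+C
from scipy.spatial.transform import Rotation as R
def plan(p,ytool):
    "rack-frame TCP target (m), rack direction of tool y (deg); tool down -> shift & turn numbers"
    s=monitor.get_state();Q=R.from_quat(s["tcp_rot"])
    best=None
    for k in(0,180):
        a=np.radians(ytool+k)+YAW;y=np.array([np.cos(a),np.sin(a),0]);z=np.array([0,0,-1.])
        T=R.from_matrix(np.c_[np.cross(y,z),y,z]);rv=(Q.inv()*T).as_rotvec()/np.pi
        if best is None or np.linalg.norm(rv)<np.linalg.norm(best):best=rv
    print("shift",np.round(Q.inv().apply(r2w(p)-s["eef_pos"])/.4,4),"turn",np.round(best,4))
    print("rack tcp",np.round(w2r(s["eef_pos"])*1e3,1),"ytool",np.degrees(np.arctan2(*(Rr.T@Q.as_matrix()[:,1])[1::-1])).round(2),"t",s["time"],"F",np.round(Rr.T@s["contact_force"],2),"q",np.round(s["qpos"],2))
E
python3 - <<'E'
from h import *
f=lambda uv,z:np.round(w2r(onz("top",uv,z+C[2]))*1e3,1)
print("tops -y",f((369.5,219),.166),f((364,312),.166),"tops +y",f((355.5,216),.1846),f((348,313),.1846))
print("studs",[np.round(w2r(onz("top",u,.1445))*1e3,1) for u in((257.9,201.1),(456.6,218.3),(247.6,310),(452.5,326.9))])
plan([0,-.06,.25],0);plan([0,-.06,.165],0)
E
```

```text
tops -y [ 70.1 -16.9 166. ] [-77.7 -17.8 166. ] tops +y [ 68.9   7.5 184.6] [-81.4   8.5 184.6]
studs [array([ 89.9, 167. , 141.5]), array([  89.3, -165.5,  141.5]), array([-89.5, 165.5, 141.5]), array([ -90. , -165.3,  141.5])]
shift [-1.3865 -1.4892 -0.0071] turn [-6.000e-04  4.000e-04  4.581e-01]
rack tcp [-471.6  603.3  246.1] ytool 82.45 t 0.1 F [-0.28 -0.55 -0.05] q [ 1.19  0.29  1.58  0.    1.28 -0.15]
shift [-1.3865 -1.4887  0.2054] turn [-6.000e-04  4.000e-04  4.581e-01]
rack tcp [-471.6  603.3  246.1] ytool 82.45 t 0.1 F [-0.28 -0.55 -0.05] q [ 1.19  0.29  1.58  0.    1.28 -0.15]
```

```bash
python3 -m handwheel '[[-0.7,-0.75,-0.02,0,0,0.23,1],[-0.7,-0.75,-0.02,0,0,0.23,1],[-0.7,-0.75,-0.02,0,0,0.23,1],[-0.7,-0.75,-0.02,0,0,0.23,1],[-0.7,-0.75,-0.02,0,0,0.23,1],[-0.7,-0.75,-0.02,0,0,0.23,1],[-0.7,-0.75,-0.02,0,0,0.23,1],[-0.7,-0.75,-0.02,0,0,0.23,1],[-0.7,-0.75,-0.02,0,0,0.23,1]]'; python3 -c "
from h import *
plan([-.0045,-.06,.25],0)"
```

```text
time: 1.23
eef_pos: [0.3568, 0.3027, 0.258]
tcp_rot: [0.457, 0.889, -0.0, -0.0]
contact_force: [-0.3, 0.7, -0.4]
opening: 1.0
finger_force: 0.0
shift [-0.9981 -0.1095  0.0121] turn [-2.00e-04 -1.00e-04  2.28e-01]
rack tcp [-233.6  269.9  255. ] ytool 41.04 t 1.225 F [-0.39  0.66 -0.41] q [ 0.49 -0.19  2.06  0.    1.28 -0.14]
```

```bash
python3 -m handwheel '[[-1,-0.11,0.01,0,0,0.228,1],[-1,-0.11,0.01,0,0,0.228,1],[-1,-0.11,0.01,0,0,0.228,1],[-1,-0.11,0.01,0,0,0.228,1],[-1,-0.11,0.01,0,0,0.228,1],[-1,-0.11,0.01,0,0,0.228,1],[-1,-0.11,0.01,0,0,0.228,1],[-1,-0.11,0.01,0,0,0.228,1],[-1,-0.11,0.01,0,0,0.228,1]]'; python3 -c "
from h import *
plan([-.0045,-.06,.165],0)
for n in('top','scene'): cv2.imwrite(f'pics/{n}1.png',eyes.read_camera(n)[:,:,::-1])
a=cv2.imread('pics/scene1.png')[120:380,130:430];cv2.imwrite('pics/s1c.png',cv2.resize(a,None,fx=2,fy=2))"
```

```text
time: 2.35
eef_pos: [0.5538, -0.0465, 0.2539]
tcp_rot: [0.739, 0.674, -0.0, -0.001]
contact_force: [0.3, 0.7, -0.3]
opening: 0.999
finger_force: 0.0
shift [-2.700e-03 -1.000e-04  2.148e-01] turn [-0.0004 -0.0003  0.0007]
rack tcp [ -4.4 -59.  250.9] ytool 0.13 t 2.35 F [ 0.21  0.67 -0.29] q [-0.27  0.02  1.87  0.    1.25 -0.17]
```

View pics/s1c.png

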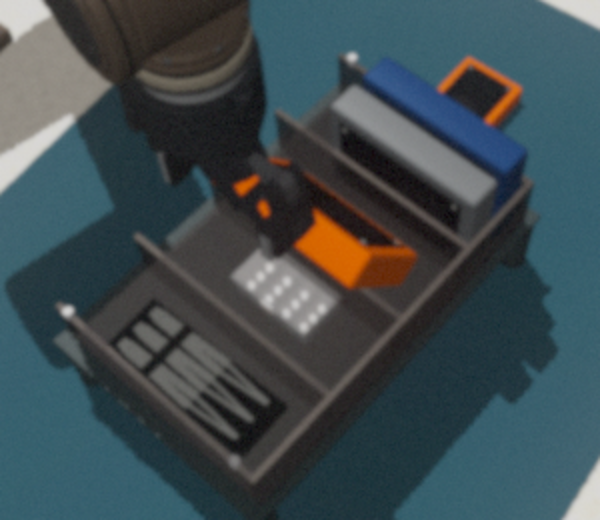

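The two open fingertips are over the box's bay; the farther one has its tip near crop (272,252), i.e. picture (266,246). The drive is still leaning.

```bash
python3 -c "
from h import *
for uv in((266,246),(266,243),(213,212)):
  c,d=ray('scene',uv);c=w2r(c);d=Rr.T@d
  print(np.round((c+d*(-.06-c[1])/d[1])*1e3))"
```

```text
[ 39. -60. 240.]
[ 40. -60. 250.]
[-71. -60. 215.]
```

```bash
python3 -m handwheel '[[0,0,0.12,0,0,0,1],[0,0,0.232,0,0,0,1],[0,0,0.232,0,0,0,1],[0.03,0,0.232,0,0,0,1],[0.05,0,0.232,0,0,0,1],[0.055,0,0.232,0,0,0,1],[0.06,0,0.232,0,0,0,1],[0.065,0,0.232,0,0,0,1],[0.07,0,0.232,0,0,0,1],[0.075,0,0.232,0,0,0,1]]'; python3 -c "
from h import *
plan([-.0045,.005,.158],0)"
```

```text
time: 3.7
eef_pos: [0.557, -0.0185, 0.1614]
tcp_rot: [0.74, 0.673, -0.0, -0.0]
contact_force: [0.8, -0.2, -0.8]
opening: 1.001
finger_force: 0.0
shift [ 0.0896 -0.0018  0.0011] turn [-0.0001 -0.      0.    ]
rack tcp [ -3.8 -30.8 158.4] ytool 0.0 t 3.7 F [ 0.81 -0.16 -0.8 ] q [-0.22  0.12  1.94 -0.    1.08 -0.12]
```

```bash
python3 -m handwheel '[[0.008,0,0,0,0,0,1],[0.016,0,0,0,0,0,1],[0.024,0,0,0,0,0,1],[0.032,0,0,0,0,0,1],[0.04,0,0,0,0,0,1]]'; python3 -c "
from h import *
plan([-.0045,.005,.158],0)
for n in('top','scene'): cv2.imwrite(f'pics/{n}2.png',eyes.read_camera(n)[:,:,::-1])
a=cv2.imread('pics/scene2.png')[120:380,130:430];b=cv2.imread('pics/top2.png')[160:360,220:480]
cv2.imwrite('pics/c2.png',np.hstack([cv2.resize(a,(400,347)),cv2.resize(b,(400,347))]))"
```

```text
time: 4.32
eef_pos: [0.5585, -0.0022, 0.1614]
tcp_rot: [0.74, 0.673, 0.0, -0.0]
contact_force: [0.1, -1.0, -0.3]
opening: 1.0
finger_force: 0.4
shift [ 0.0486 -0.0016  0.0009] turn [-0.0001 -0.0001  0.0001]
rack tcp [ -3.9 -14.4 158.4] ytool 0.02 t 4.325 F [ 0.15 -0.99 -0.25] q [-0.19  0.12  1.94  0.    1.08 -0.09]
```

View pics/c2.png

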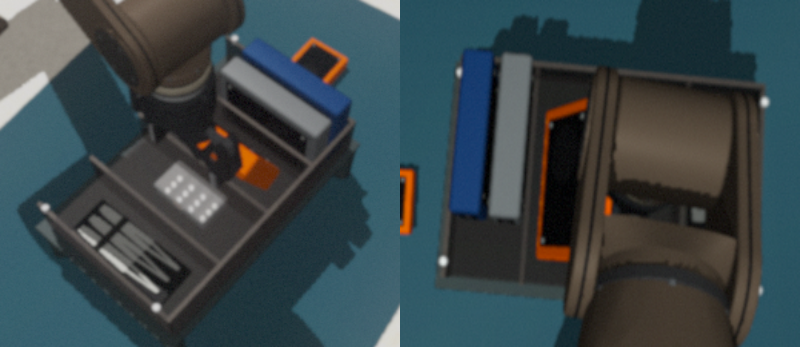

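The fingertips are at the drive's upper edge, near crop (215,165) in the left view, and the drive is rising parallel to the bay at low force. I'll carry on slowly.

```bash
python3 -m handwheel '[[0.008,0,0,0,0,0,1],[0.016,0,0,0,0,0,1],[0.024,0,0,0,0,0,1],[0.03,0,0,0,0,0,1]]'; python3 -m handwheel '[[0.005,0,0,0,0,0,1],[0.01,0,0,0,0,0,1],[0.015,0,0,0,0,0,1],[0.02,0,0,0,0,0,1],[0.02,0,0,0,0,0,1]]'; python3 -c "
from h import *
plan([-.0045,.005,.158],0)
for n in('top','scene'): cv2.imwrite(f'pics/{n}3.png',eyes.read_camera(n)[:,:,::-1])
a=cv2.imread('pics/scene3.png')[120:380,130:430];b=cv2.imread('pics/top3.png')[160:360,220:480]
cv2.imwrite('pics/c3.png',np.hstack([cv2.resize(a,(400,347)),cv2.resize(b,(400,347))]))"
```

```text
time: 4.92
eef_pos: [0.5596, 0.0097, 0.1614]
tcp_rot: [0.74, 0.673, -0.0, -0.0]
contact_force: [-0.3, -0.3, -0.6]
opening: 0.996
finger_force: 0.1
time: 5.55
eef_pos: [0.5605, 0.0174, 0.1615]
tcp_rot: [0.74, 0.673, -0.0, -0.0]
contact_force: [0.2, 0.1, -0.3]
opening: 0.998
finger_force: 0.0
shift [-0.0008 -0.0018  0.0012] turn [-0.      0.      0.0002]
rack tcp [ -3.8   5.3 158.5] ytool 0.03 t 5.55 F [ 0.22  0.17 -0.27] q [-0.15  0.13  1.93 -0.    1.08 -0.06]
```

View pics/c3.png

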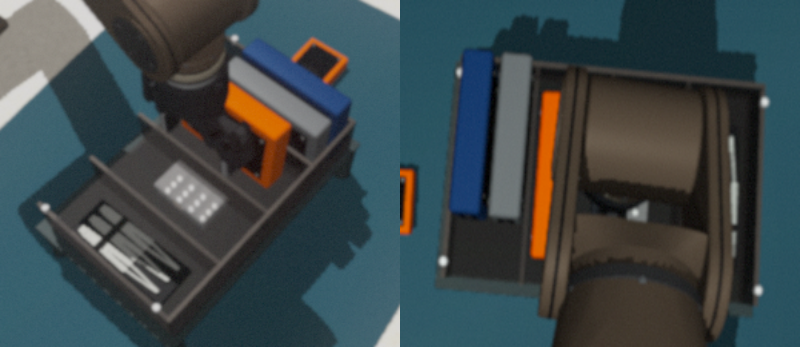

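The drive now stands upright, orange top at crop (545,175) in the top view, parallel to its neighbours. Next I retreat, rise, go to the front and shut the fingers.

```bash
python3 -m handwheel '[[-0.04,0,0,0,0,0,1],[-0.08,0,-0.02,0,0,0,1],[-0.08,0,-0.16,0,0,0,1],[-0.08,0,-0.28,0,0,0,1],[-0.08,0,-0.28,0,0,0,1],[0.02,-0.15,-0.28,0,0,0,-1],[0.1,-0.3,-0.28,0,0,0,-1],[0.1,-0.3,-0.28,0,0,0,-1]]'; python3 -c "
from h import *
plan([-.125,.0585,.27],90)
for n in('top','scene'): cv2.imwrite(f'pics/{n}4.png',eyes.read_camera(n)[:,:,::-1])
a=cv2.imread('pics/scene4.png')[120:380,130:430];b=cv2.imread('pics/top4.png')[160:360,220:480]
cv2.imwrite('pics/c4.png',np.hstack([cv2.resize(a,(400,347)),cv2.resize(b,(400,347))]))
hsv=cv2.cvtColor(cv2.imread('pics/top4.png'),cv2.COLOR_BGR2HSV);m=cv2.inRange(hsv,(3,150,90),(18,255,255));k=0*m;k[195:340,296:400]=m[195:340,296:400]
c=max(cv2.findContours(k,0,2)[0],key=cv2.contourArea);b=cv2.approxPolyDP(cv2.convexHull(c),2,True)[:,0]
for u in b: print(u,np.round(w2r(onz('top',u.astype(float),.189))*1e3,1))"
```

```text
time: 6.65
eef_pos: [0.4421, 0.0692, 0.2723]
tcp_rot: [0.739, 0.673, -0.001, -0.001]
contact_force: [0.6, -0.7, -0.2]
opening: 0.383
finger_force: 0.0
shift [ 0.0322  0.0038 -0.0018] turn [-0.0005 -0.0005 -0.4995]
rack tcp [-126.5   45.6  269.3] ytool 0.09 t 6.65 F [ 0.71 -0.61 -0.17] q [-0.07 -0.25  2.08 -0.    1.31  0.02]
[332 213] [ 70.2  44.5 186. ]
[335 218] [ 62.6  39.2 186. ]
[329 290] [-49.3  39.9 186. ]
[318 309] [-79.1  54.2 186. ]
[309 309] [-80.2  67.7 186. ]
[306 304] [-73.1  72.9 186. ]
[314 214] [ 66.2  72.2 186. ]
```

View pics/c4.png

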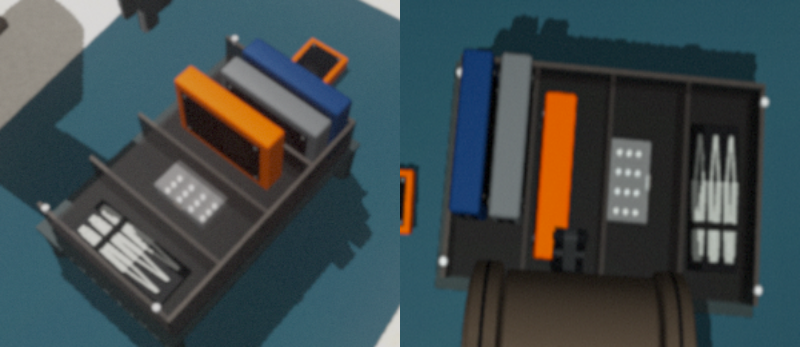

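The drive stands upright: its front end is at rack x about -80 and its sides at y = 40 to 72 (crop (555,175) on the right). The box and tweezers look unchanged.

```bash
python3 -m handwheel '[[0.029,0,0,0,0,-0.5,-1],[0.029,0,0,0,0,-0.5,-1],[0.029,0,0,0,0,-0.5,-1],[0.029,0,0,0,0,-0.5,-1],[0.029,0,0,0,0,-0.5,-1],[0.029,0,0,0,0,-0.5,-1],[0.029,0,0,0,0,-0.5,-1],[0.029,0,0,0,0,-0.5,-1],[0.029,0,0,0,0,-0.5,-1],[0.029,0,0,0,0,-0.5,-1],[0.029,0,0,0,0,-0.5,-1]]'; python3 -c "
from h import *
plan([-.1,.0570,.145],90)"
```

```text
time: 8.12
eef_pos: [0.4466, 0.0794, 0.2735]
tcp_rot: [0.048, 0.999, -0.0, -0.0]
contact_force: [-0.1, 0.6, -0.1]
opening: -0.001
finger_force: 0.0
shift [-0.0576  0.0022  0.3136] turn [-0.0001 -0.     -0.0005]
rack tcp [-123.    56.2  270.5] ytool 89.9 t 8.125 F [-0.16  0.57 -0.1 ] q [-0.05 -0.24  2.07 -0.    1.31 -1.52]
```

```bash
python3 -m handwheel '[[0,0.002,0.1,0,0,0,-1],[0,0.002,0.2,0,0,0,-1],[0,0.002,0.29,0,0,0,-1],[0,0.002,0.314,0,0,0,-1],[-0.03,0.002,0.314,0,0,0,-1],[-0.055,0.002,0.314,0,0,0,-1],[-0.062,0.002,0.314,0,0,0,-1],[-0.068,0.002,0.314,0,0,0,-1],[-0.072,0.002,0.314,0,0,0,-1],[-0.076,0.002,0.314,0,0,0,-1],[-0.08,0.002,0.314,0,0,0,-1],[-0.084,0.002,0.314,0,0,0,-1]]'; python3 -c "
from h import *
plan([-.056,.0570,.145],90)"
```

```text
time: 9.62
eef_pos: [0.4787, 0.0777, 0.1475]
tcp_rot: [0.047, 0.999, 0.0, -0.001]
contact_force: [-3.2, -0.2, 0.7]
opening: 0.003
finger_force: 0.0
shift [-0.0871 -0.0015 -0.0014] turn [-0.     -0.0006  0.0001]
rack tcp [-90.8  57.6 144.5] ytool 90.02 t 9.625 F [-3.13 -0.55  0.69] q [-0.05 -0.02  2.12  0.    1.05 -1.52]
```

```bash
python3 -m handwheel '[[-0.006,0,0,0,0,0,-1],[-0.012,0,0,0,0,0,-1],[-0.018,0,0,0,0,0,-1],[-0.024,0,0,0,0,0,-1],[-0.03,0,0,0,0,0,-1],[-0.036,0,0,0,0,0,-1],[-0.042,0,0,0,0,0,-1],[-0.048,0,0,0,0,0,-1],[-0.054,0,0,0,0,0,-1],[-0.06,0,0,0,0,0,-1]]'; python3 -c "
from h import *
plan([-.056,.0570,.145],90)
cv2.imwrite('pics/top5.png',eyes.read_camera('top')[:,:,::-1])
hsv=cv2.cvtColor(cv2.imread('pics/top5.png'),cv2.COLOR_BGR2HSV);m=cv2.inRange(hsv,(3,150,90),(18,255,255));k=0*m;k[180:340,296:400]=m[180:340,296:400]
c=max(cv2.findContours(k,0,2)[0],key=cv2.contourArea);b=cv2.approxPolyDP(cv2.convexHull(c),2,True)[:,0]
for u in b: print(u,np.round(w2r(onz('top',u.astype(float),.189))*1e3,1))"
```

```text
time: 10.88
eef_pos: [0.5035, 0.0754, 0.1479]
tcp_rot: [0.047, 0.999, -0.0, -0.0]
contact_force: [-3.0, 0.8, -1.4]
opening: 0.002
finger_force: 0.0
shift [-0.025  -0.0014 -0.0002] turn [-0.     -0.      0.0001]
rack tcp [-66.   57.5 144.9] ytool 90.02 t 10.875 F [-3.05  0.51 -1.36] q [-0.05  0.03  2.06 -0.    1.05 -1.53]
[332 196] [ 97.3  46.5 186. ]
[334 208] [ 78.4  42.  186. ]
[329 260] [ -3.6  43.4 186. ]
[312 260] [ -5.8  69.4 186. ]
[310 256] [1.00e-01 7.29e+01 1.86e+02]
[314 197] [ 93.3  74.5 186. ]
```

```bash
python3 -m handwheel '[[-0.005,0,0,0,0,0,-1],[-0.009,0,0,0,0,0,-1],[-0.013,0,0,0,0,0,-1],[-0.016,0,0,0,0,0,-1],[-0.018,0,0,0,0,0,-1]]'; python3 -m handwheel '[[-0.002,0,0,0,0,0,-1],[-0.004,0,0,0,0,0,-1]]';  python3 -c "
from h import *
plan([-.056,.0570,.145],90)"
```

```text
time: 11.55
eef_pos: [0.5092, 0.0748, 0.1479]
tcp_rot: [0.047, 0.999, -0.0, -0.002]
contact_force: [-9.1, 0.8, 3.7]
opening: 0.003
finger_force: 0.0
time: 11.8
eef_pos: [0.5094, 0.0749, 0.1475]
tcp_rot: [0.047, 0.999, 0.0, -0.004]
contact_force: [-15.0, 1.1, 6.2]
opening: 0.001
finger_force: 0.0
shift [-0.0102 -0.0017 -0.0013] turn [-0.0001 -0.0028  0.0004]
rack tcp [-60.1  57.7 144.5] ytool 90.08 t 11.8 F [-15.02  -0.31   6.15] q [-0.05  0.05  2.05 -0.    1.05 -1.53]
```

```bash
python3 -m handwheel '[[0.006,0,0,0,0,0,-1],[0.03,0,0,0,0,0,-1],[0.1,0,0,0,0,0,-1],[0.1,0,-0.1,0,0,0,-1],[0.1,0,-0.25,0,0,0,-1],[0.12,0,-0.35,0,0,0,-1],[0.12,0,-0.35,0,0,0,-1]]'; python3 -c "
from h import *
plan([-.056,.0570,.145],90)
for n in('top','scene'): cv2.imwrite(f'pics/{n}6.png',eyes.read_camera(n)[:,:,::-1])
a=cv2.imread('pics/scene6.png')[120:320,180:430];b=cv2.imread('pics/top6.png')[170:340,230:440]
cv2.imwrite('pics/c6.png',np.hstack([cv2.resize(a,(400,320),interpolation=2),cv2.resize(b,(400,320),interpolation=2)]))
hsv=cv2.cvtColor(cv2.imread('pics/top6.png'),cv2.COLOR_BGR2HSV);m=cv2.inRange(hsv,(3,150,90),(18,255,255));k=0*m;k[180:340,296:400]=m[180:340,296:400]
c=max(cv2.findContours(k,0,2)[0],key=cv2.contourArea);b=cv2.approxPolyDP(cv2.convexHull(c),2,True)[:,0]
for u in b: print(u,np.round(w2r(onz('top',u.astype(float),.189))*1e3,1))
hsv0=cv2.cvtColor(cv2.imread('pics/top6.png'),cv2.COLOR_BGR2HSV)
k=0*m;mm=cv2.inRange(hsv0,(90,0,95),(125,110,255));k[180:300,279:308]=mm[180:300,279:308]
c=max(cv2.findContours(k,0,2)[0],key=cv2.contourArea);b=cv2.approxPolyDP(cv2.convexHull(c),2,True)[:,0]
for u in b: print('grey',u,np.round(w2r(onz('top',u.astype(float),.189))*1e3,1))"
```

```text
time: 12.68
eef_pos: [0.4665, 0.079, 0.2934]
tcp_rot: [0.047, 0.999, -0.0, 0.006]
contact_force: [-0.5, 0.9, 0.1]
opening: -0.001
finger_force: 0.0
shift [-0.1135 -0.0019  0.3648] turn [0.0002 0.0039 0.0001]
rack tcp [-103.2   57.7  290.4] ytool 90.02 t 12.675 F [-0.54  0.88  0.06] q [-0.05 -0.21  2.01 -0.    1.33 -1.52]
[316 191] [103.2  72.1 186. ]
[334 193] [102.4  43.8 186. ]
[328 279] [-32.7  42.7 186. ]
[324 289] [-48.4  47.6 186. ]
[308 288] [-48.9  71.9 186. ]
grey [288 191] [ 99.4 115.8 186. ]
grey [304 193] [ 98.3  90.6 186. ]
grey [296 284] [-44.3  90.5 186. ]
grey [279 283] [-44.9 116.4 186. ]
```

View pics/c6.png

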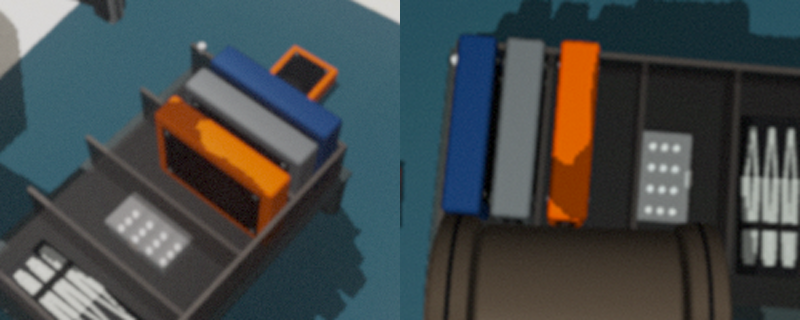

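The drive is upright and its far end lines up with grey's (crop top edge at about y = 41). Its near end, at (568,222), may be slightly short, so I'll check with sub-pixel edges.

Run:
```python
from h import *
im=cv2.imread("pics/top6.png").astype(float)
p=eyes.camera_params("top")
def px(r):
    X=r2w(r);return cv2.projectPoints(X[None],cv2.Rodrigues(p["R"])[0],p["t"],p["K"],np.array([p["k1"],0,0,0,0]))[0][0,0]
def edge(y,x0,ch):
    xs=np.arange(-.012,.012,.0005)
    prof=[]
    for x in xs:
        prof.append(np.mean([cv2.getRectSubPix(im[:,:,ch].astype(np.float32),(1,1),tuple(map(float,px([x0+x,y+d,.186]))))[0,0] for d in np.linspace(-.008,.008,9)]))
    g=np.abs(np.gradient(cv2.GaussianBlur(np.array(prof)[:,None],(1,9),1.5)[:,0]))
    i=g.argmax();w=g[i-4:i+5] if 4<=i<len(g)-5 else None
    return round((x0+xs[i])*1e3,1),round(g[i],2)
for n,y,ch in(("orange",.058,2),("grey",.103,1),("blue",.137,0)):
    print(n,"front",edge(y,-.045,ch),"back",edge(y,.105,ch))
# side slope of orange
for x in(-.03,0,.03,.06,.09):
    r=[]
    for y0 in(.042,.074):
        ys=np.arange(-.010,.010,.0005);q=[cv2.getRectSubPix(im[:,:,2].astype(np.float32),(1,1),tuple(map(float,px([x,y0+a,.186]))))[0,0] for a in ys]
        g=np.abs(np.gradient(cv2.GaussianBlur(np.array(q)[:,None],(1,9),1.5)[:,0]));r.append(round((y0+ys[g.argmax()])*1e3,1))
    print(x,r)
```

```text
orange front (np.float64(-46.0), np.float32(16.1)) back (np.float64(103.5), np.float32(20.02))
grey front (np.float64(-47.0), np.float32(9.0)) back (np.float64(101.0), np.float32(7.38))
blue front (np.float64(-47.0), np.float32(8.3)) back (np.float64(100.5), np.float32(5.19))
-0.03 [np.float64(42.5), np.float64(75.0)]
0 [np.float64(42.5), np.float64(73.5)]
0.03 [np.float64(44.0), np.float64(74.5)]
0.06 [np.float64(47.5), np.float64(74.5)]
0.09 [np.float64(44.0), np.float64(74.5)]
```

```bash
python3 -c "
from plant import ctrl
print(ctrl.sign_off())"
```

```text
the job is handed in; nothing more can be done
None
```

I handed the job in with the orange-sleeved drive standing upright by itself and pushed home against the back wall, square to within about half a degree; the highest force I read was about 16 N as it met the wall, and the other drives, parts box and tweezers look unmoved.

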